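Mount the green shoe last on the bench jack and hold it down

TASK

Take the green shoe last from the mat and mount it, sole up, on the last jack with its toe over the leather toe rest: feel it about over the spindle until the hole hidden in its underside drops on, then press it down firmly, without ramming it, so that the red rubber buffer under it is squashed. Finish while still holding it pressed down like that, because I am about to screw the toe rest up to it. Leave the other lasts and tools where they are.

Things in the scene. Friction and masses are not known exactly. Their poses are not given: they have to be found in the camera images.
- last_green: Green plastic child's shoe last (solid foot form), 0.3 kg, 167 mm long, 80 mm high, standing sole up on its flat cone top. Origin: on the flat underside, centre of the mouth of the hidden hole, 14 mm across, 38 mm deep, opening downwards. x to the toe, z up. Underside 30 mm wide, from 33 mm behind to 45 mm ahead of the origin. Heel end 46 mm behind, toe end 121 mm ahead
- green_sole (a point): Point on the green last's sole straight above the hole, 80 mm above the underside. Grip across the width here: from 25 mm behind to 35 mm ahead of it the sides are parallel, upright, 46 mm apart, from the sole down to 42 mm above the underside; lower it narrows to 30 mm. A steel plate covers the heel end of the sole up to 12 mm ahead of this point
- green_toe (a point): Point on the sole at the toe of the green last, 115 mm ahead of the hole and 78 mm above the underside. The forepart is 59 mm wide 80 mm ahead of the hole and overhangs: its lower side is 42 to 63 mm above the underside's plane
- jack: Last jack: dark iron round foot, 120 mm across, bolted to the bench, a column, and on top an upright bright steel spindle (locating pin) on the column's axis. Origin: on the axis at bench level; x along the iron arm to the toe rest, z up. Iron collar 100 mm above the bench; on it a red rubber buffer ring, 45 mm across, 12 mm thick, top at 112 mm when free
- jack_pin (a point): Tip of the spindle, on its axis, 142 mm above the bench, 30 mm above the free buffer. The spindle is 11 mm in diameter, its last 6 mm taper to 5 mm
- toe_rest (a point): centre of the top of the round tan leather toe-rest pad, 32 mm across, on its screw, 85 mm out along the jack's arm, 144 mm above the bench. It is wound down: a mounted last stays about 10 mm clear of it
- buffer (a joint): squash of the red rubber buffer, 0 free to 0.006 m quite flat; springy, about 2.5 N per mm. The last's own weight squashes it about 1.2 mm, 15 N in all squash it flat
- bench_mat: dark rubber mat on the bench, 240 mm by 400 mm, 4 mm thick, on which the three lasts stand side by side. Origin: centre of its underside; y along its length
- last_blue: blue shoe last, like the green one but 157 mm long; to be left alone. Origin: on its underside, 43 mm ahead of its heel end; x to the toe
- last_orange: orange shoe last, like the green one but 175 mm long; to be left alone. Origin: on its underside, 48 mm ahead of its heel end; x to the toe
- hammer: hammer, 260 mm, wooden handle, lying at the right side of the bench; origin at its middle on the bench; to be left alone
- screwdriver: screwdriver with a red handle, 200 mm, lying near the robot; origin at its middle on the bench; to be left alone
- glue_tin: brown glue tin with a cream label, 84 mm across, 100 mm high; origin at the centre of its foot; to be left alone
- tack_tray: grey steel tack tray, 120 mm by 160 mm, 30 mm high, empty; origin at the centre of its underside; to be left alone
- shoe_brush: shoe brush, 150 mm by 48 mm, 38 mm high; origin at the centre of its underside; to be left alone
There are look-alikes about, which are no part of the job. There is more than one size of the last_green; the one meant has the size given above. Of the things that look like the jack, the largest one is meant.

How it is judged (in metres and radians):
On the way:
1. the green last has dropped onto the spindle: its hole is over the pin and at least 10 mm down it (horizontal distance between last_green and jack_pin below 0.005 m and z of last_green in the frame of jack below 0.132 m and angle between last_green's own z axis and vertical below 0.2 rad), for 0.05 s.
At the end, for the whole second after the job is handed in: The green last is on the spindle (hole within 4 mm of its axis), underside under 110 mm, upright within 0.1 rad, toe within 20 mm of the toe-rest line, at rest; the fingers still bear on it (over 3 N), it bears on the jack with over 7 N, and the buffer is squashed over 3.5 mm (horizontal distance between last_green and jack_pin below 0.004 m and z of last_green in the frame of jack below 0.11 m and angle between last_green's own z axis and vertical below 0.1 rad and x of green_toe in the frame of jack above 0.08 m and y of green_toe in the frame of jack between -0.02 and 0.02 m and value of joint buffer above 0.0035 m and contact force between the fingers and last_green above 3 N and contact force between last_green and jack above 7 N and linear speed of last_green below 0.02 m/s); the arm keeps its last pose, push and grip.
It fails at once if the last is rammed or forced onto the jack with more than 80 N (contact force between last_green and jack above 80 N).
It fails at once if the blue or the orange last is moved more than 20 mm or tipped (distance of any of last_blue, last_orange from where it was at the start of the episode above 0.02 m or angle between any of last_blue, last_orange's own z axis and vertical above 0.4 rad).
It fails at once if a tool, the tin, the tray or the brush is moved more than 20 mm (distance of any of hammer, screwdriver, glue_tin, tack_tray, shoe_brush from where it was at the start of the episode above 0.02 m).
It also fails if it takes over 48 s, if anything falls off the work surface, if the arm or the gripper's body presses on something with over 40 N, if the wrist force passes 120 N, or if a joint passes its speed limit or range.

ROBOT

A 6-joint arm with a two-finger parallel gripper is mounted at the origin on the work surface. World frame = base frame: x ahead of the robot, y to its left, z up, the work surface at z = 0. Lengths are in mm, angles in rad, forces in N, time in s.
With the tool pointing down it reaches from about 325 to 900 mm from the base axis. Payload 6.1 kg.
Tool frame: the origin (TCP) lies on the centre line of the jaws, within the pads' length; the fingertips stand 11 mm ahead of it and the grasp point (between the pads) lies 8 mm behind it; z points along the fingers, y is the direction in which the jaws open and shut (so a half turn about z gives the same grasp; the last joint's range is limited). The gripper opens to 85 mm and grips with 20 to 120 N. Pads are 22 mm wide; open, the fingers measure 114 mm over their backs; the gripper's body (76 mm by 85 mm) begins 54 mm behind the grasp point. The pads swing forward as they close: fully open they stand 13 mm farther back than shut.
Start: joints at [-1.33, 0.22, 1.526, -0, 1.395, -0.126], TCP at [224.136, -583.42, 242.3] pointing down, gripper open.
Joint ranges: [-2.98, 2.98], [-0.91, 2.08], [0.09, 2.57], [-1.24, 4.39], [0.2, 2.65], [-2.68, 2.68]. Speed limits (rad/s): [2.57, 2.57, 3.01, 3.14, 3.14, 3.14].

INTERFACE

Orientations are given as a rotation vector (axis times angle).
In Python, from plant import read_state, viewer, order gives the robot as it stands.
- The arm moves only by the tool step_arm, never from a script. Its argument "deltas" is text: rows parted by semicolons, each of 7 numbers parted by spaces: the opening in per cent of the stroke, from 0 (shut) to 100 (fully open), then the shift along the tool's x, y, z in cm, then the turn, a rotation vector about the tool's x, y, z in rad. A call has exactly 5 rows; each row shifts and turns the commanded pose from where the row before left it, along the tool's axes as they then stand; what a row does not reach is not made up. A row lasts 1/10 s, in which the tool goes at most 50 mm and 8.59 degrees, less where a joint would pass 70% of its speed; a pose out of reach is approached as far as the arm can. A call with a gripper value outside its range is refused whole. The fingers move at their own pace and stop on an object; "force" is the grip in N (left out, the last holds). Time passes only in rows, so rows that do not move let the fingers close, or fill a call up. It gives the time, the measured TCP pose, the force and the opening at its end, in the units of the state.
- read_state(): the state, without advancing time (a new reading comes with each control period).
- viewer.camera(name): name is "scene" or "top" or "wrist"; returns the picture (420x560x3 uint8, red, green, blue); there is no depth.
- viewer.calibration(name): a dict with "camera_matrix" (3x3 intrinsics, pixels), "position" and "attitude" of the camera in the world; the wrist camera has in their place "T_tool_cam" (4x4, takes a point from camera to tool coordinates, whose origin is the TCP and whose axes are the flange's). Camera axes: x right, y down, z forward; pixel columns grow to the right and rows downward; lengths in mm; the calibration is good to about 2 mm. The wrist camera is an equidistant fisheye: a pixel r from the principal point sees the ray r / f radians off the axis. A picture is of the moment at which its call begins: read the wrist's pose just before it. calibration takes no time and is no camera call.
- order.sign_off(): hands the job in, once; it reports no verdict.
The state is a dict: "clock": time; "joints": joint angles; "joint_velocities": joint speeds; "joint_torque": joint torques, N m; "tool_pos": TCP position; "eef_rot": TCP orientation; "contact_force": force on the tool from outside, world axes, zero at the start; "torque": the same for the moment, N m; "opening": finger opening in mm.
Only numpy, scipy, OpenCV 4.12 (cv2) and the standard library are available. Lean on these libraries where they do the work, as an engineer would, in place of code of your own. Each camera call takes 0.05 s, during which the arm holds its last target.

## Working session

There is one attempt and no reset: what is moved stays moved. The work goes in short steps, Python scripts to look and compute and a tool call to move; the robot and the scene stay as the last step left them, time stands still between calls to the robot, and variables do not carry over. Pictures are saved under pics/ and viewed, and the job is handed in when it is done.

Besides the shell and the picture viewer there is one more tool, called after "Request:" as name(argument=value, ...), one argument or row to a line, values as JSON. step_arm: Moves the arm, as the interface text tells. Its arguments: {"type":"object","properties":{"deltas":{"type":"string"},"force":{"type":"number"}},"required":["deltas"]}

```bash
mkdir -p pics; ls
python3 - <<'E'
from plant import read_state, viewer, order
import cv2
print(read_state())
for n in ["scene","top","wrist"]:
    print(n, viewer.calibration(n))
for n in ["scene","top","wrist"]:
    cv2.imwrite(f"pics/{n}0.png", cv2.cvtColor(viewer.camera(n),cv2.COLOR_RGB2BGR))
E
```

```text
pics
{'clock': 0.0, 'joints': array([-1.33007631e+00,  2.21250165e-01,  1.52763845e+00, -1.16347755e-05,
        1.39469892e+00, -1.26083303e-01]), 'joint_velocities': array([-0.00023885,  0.00117583,  0.00088409, -0.00024861, -0.00190427,
       -0.00184866]), 'joint_torque': array([-2.38205339e-04, -4.96896100e+01, -3.89395237e+01, -2.63759066e-04,
        1.11608821e-02,  2.48318038e-06]), 'tool_pos': array([ 224.00478816, -582.83777831,  241.16986524]), 'eef_rot': array([-3.08694686e+00, -5.72588758e-01,  1.97347683e-04]), 'contact_force': array([ 0.61171508, -0.66153852, -0.47005675]), 'torque': array([-0.01882502, -0.00554056, -0.00616444]), 'opening': 85.32526319940621}
scene {'camera_matrix': array([[413.21866068,   0.        , 282.59285413],
       [  0.        , 413.21866068, 207.72266939],
       [  0.        ,   0.        ,   1.        ]]), 'position': array([1452.01521886, -340.42114972, 1044.63368703]), 'attitude': array([-1.9379285 , -1.41613541,  0.61553523])}
top {'camera_matrix': array([[499.70902318,   0.        , 283.26869972],
       [  0.        , 499.70902318, 207.63205855],
       [  0.        ,   0.        ,   1.        ]]), 'position': array([ 335.45458746,   -3.08956562, 1585.57694428]), 'attitude': array([-2.18011261,  2.15490822, -0.12531144])}
wrist {'camera_matrix': array([[325.1922621 ,   0.        , 280.59882303],
       [  0.        , 325.1922621 , 208.77521365],
       [  0.        ,   0.        ,   1.        ]]), 'T_tool_cam': array([[ 7.30861890e-04, -9.51947328e-01, -3.06260920e-01,
         7.85532252e+01],
       [ 9.99999471e-01,  9.17377661e-04, -4.65073079e-04,
        -4.04305251e-01],
       [ 7.23682001e-04, -3.06260418e-01,  9.51947495e-01,
        -1.31707614e+02],
       [ 0.00000000e+00,  0.00000000e+00,  0.00000000e+00,
         1.00000000e+00]])}
```

View pics/scene0.png

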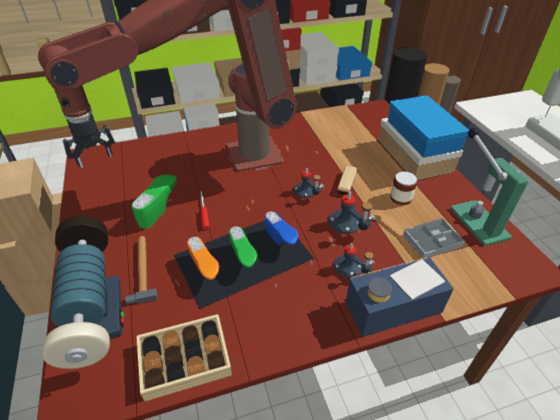

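View pics/top0.png

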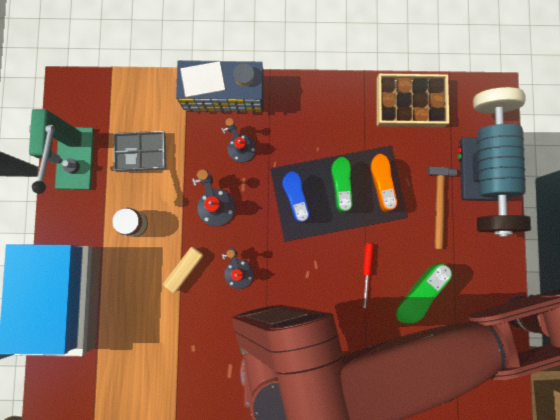

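View pics/wrist0.png

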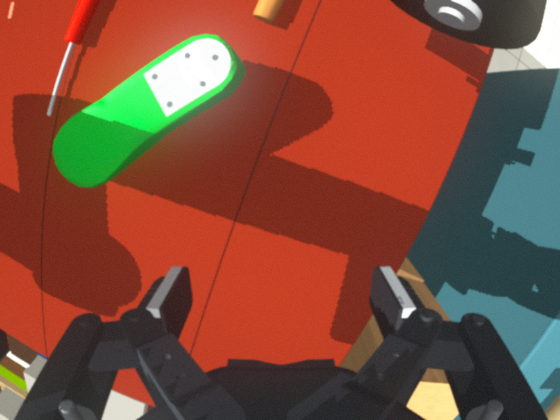

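The scene has two green lasts. One stands on the mat at top (342,183). The other, at (425,290), is bigger and off the mat, so it is a look-alike. There are three jacks at top (215,205), (240,145) and (238,270), and the first looks largest. I'll confirm this with enlarged crops.

```bash
cat > h.py <<'E'
import numpy as np, cv2
from scipy.spatial.transform import Rotation as R
from plant import read_state, viewer, order
def ray(name,u,v,st=None):
    c=viewer.calibration(name);K=c["camera_matrix"]
    x=np.array([(u-K[0,2])/K[0,0],(v-K[1,2])/K[1,1],1.])
    if name!="wrist":
        return np.array(c["position"]),R.from_rotvec(c["attitude"]).apply(x)
    r=np.hypot(x[0],x[1]); d=np.array([x[0]/r*np.sin(r),x[1]/r*np.sin(r),np.cos(r)]) if r>1e-9 else np.array([0,0,1.])
    T=c["T_tool_cam"]; Rt=R.from_rotvec(st["eef_rot"])
    return Rt.apply(T[:3,3])+st["tool_pos"],Rt.apply(T[:3,:3]@d)
def atz(name,u,v,z,st=None):
    o,d=ray(name,u,v,st); return o+d*(z-o[2])/d[2]
def proj(name,P,st=None):
    c=viewer.calibration(name);K=c["camera_matrix"];P=np.atleast_2d(P)
    if name!="wrist":
        q=R.from_rotvec(c["attitude"]).inv().apply(P-c["position"])
        return np.c_[K[0,0]*q[:,0]/q[:,2]+K[0,2],K[1,1]*q[:,1]/q[:,2]+K[1,2]]
    T=c["T_tool_cam"]; q=R.from_rotvec(st["eef_rot"]).inv().apply(P-st["tool_pos"])
    q=(q-T[:3,3])@T[:3,:3]; r=np.hypot(q[:,0],q[:,1]); th=np.arctan2(r,q[:,2])
    return np.c_[K[0,0]*th*q[:,0]/r+K[0,2],K[1,1]*th*q[:,1]/r+K[1,2]]
E
python3 - <<'E'
import cv2
t=cv2.imread("pics/top0.png")
a=t[110:300,160:320]; b=t[130:250,260:420]
cv2.imwrite("pics/c1.png",cv2.resize(a,None,fx=3,fy=3,interpolation=2))
cv2.imwrite("pics/c2.png",cv2.resize(b,None,fx=5,fy=5,interpolation=2))
s=cv2.imread("pics/scene0.png")
cv2.imwrite("pics/c3.png",cv2.resize(s[160:290,170:390],None,fx=3.6,fy=3.6,interpolation=2))
E
```

```text
(no output)
```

View pics/c1.png

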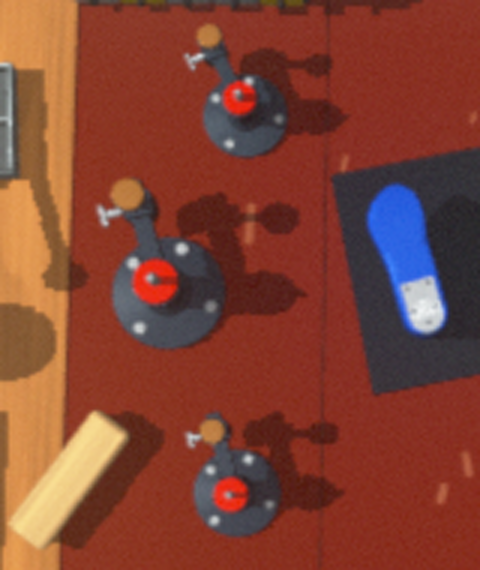

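View pics/c2.png

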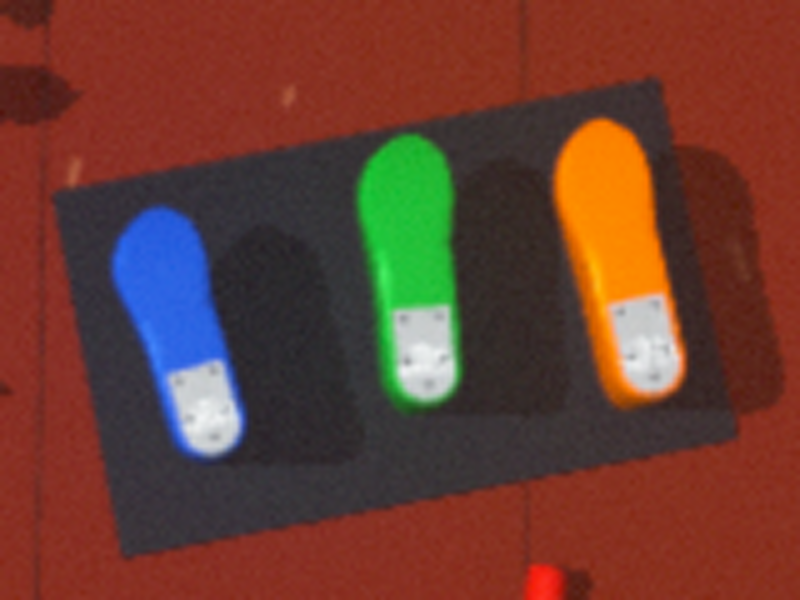

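View pics/c3.png

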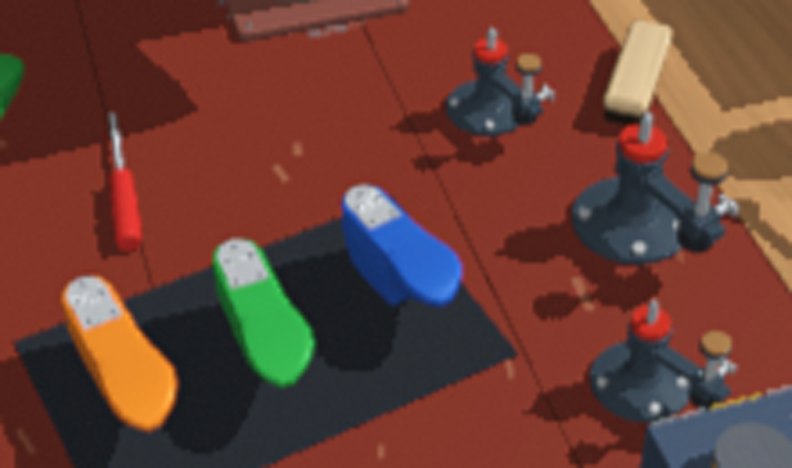

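Run:
```python
from h import *
def c2(x,y): return x/5+260-.4, y/5+130-.4
def c1(x,y): return x/3+160-.33, y/3+110-.33
def c3(x,y): return x/3.6+170-.36, y/3.6+160-.36
z=84
P={n:atz("top",*c2(*p),z) for n,p in dict(toe=(407,133),plL=(393,309),plR=(450,305),heel=(428,406),wL=(358,205),wR=(455,205)).items()}
for k,v in P.items(): print(k,v.round(1))
print("width fore",np.linalg.norm(P['wL']-P['wR']),"plate w",np.linalg.norm(P['plL']-P['plR']),"len",np.linalg.norm(P['toe']-P['heel']))
print("scene plate", atz("scene",*c3(229,290),z).round(1),atz("scene",*c3(268,277),z).round(1),"toe",atz("scene",*c3(283,385),z-2).round(1))
print("pin top",atz("top",*c1(152,279),142).round(1),"scene",atz("scene",*c3(645,115),142).round(1))
print("pad top",atz("top",*c1(127,193),144).round(1),"scene",atz("scene",*c3(710,164),144).round(1))
print("red top",atz("top",*c1(155,281),112).round(1), "foot",atz("top",*c1(168,292),8).round(1))
for a,b in [((112,292),(226,292)),((203,115),(288,115)),((193,493),(280,493))]:
  print("foot diam",np.linalg.norm(atz("top",*c1(*a),5)-atz("top",*c1(*b),5)))
```

```text
toe [ 661.6 -185.5   84. ]
plL [ 552.7 -176.9   84. ]
plR [ 555.6 -211.5   84. ]
heel [ 493.7 -198.    84. ]
wL [ 616.5 -155.6   84. ]
wR [ 617.2 -214.8   84. ]
width fore 59.220978161638115 plate w 34.76664796285894 len 168.30460309469774
scene plate [ 557.5 -212.1   84. ] [ 552.6 -175.7   84. ] toe [ 673.6 -193.    82. ]
pin top [506.7 201.8 142. ] scene [510.8 200.9 142. ]
pad top [590.5 228.1 144. ] scene [592.8 227.1 144. ]
red top [508.3 203.  112. ] foot [508.9 203.5   8. ]
foot diam 120.73828807315812
foot diam 91.26939801272768
foot diam 90.8529551739265
```

Results from the top and scene views:
- **Green last:** hole at about (542,-195), yaw about 0.075. The forepart width of 59 mm and length of 168 mm match the description.
- **Jack:** the foot is 120 mm across, against 91 mm for the other two. Axis at about (508,202), yaw about 0.30.

Next I'll move above the last.

Request:
step_arm(
  deltas="100 3.9 -2.23 0 0 0 0; 100 3.9 -2.23 0 0 0 0; 100 3.9 -2.23 0 0 0 0; 100 3.9 -2.23 0 0 0 0; 100 3.9 -2.23 0 0 0 0",
  force=100,
)

```text
clock: 0.65
tool_pos: [366.9, -407.8, 242.0]
eef_rot: [-3.089, -0.572, 0.0]
contact_force: [0.5, -0.4, 0.3]
opening: 85.3
```

Request:
step_arm(
  deltas="100 3.9 -2.23 0 0 0 0; 100 3.9 -2.23 0 0 0 0; 100 3.9 -2.23 0 0 0 0; 100 3.9 -2.23 0 0 0 0; 100 3.9 -2.23 0 0 0 0",
)

```text
clock: 1.15
tool_pos: [509.0, -233.7, 242.2]
eef_rot: [-3.089, -0.573, 0.0]
contact_force: [0.4, -0.7, 0.7]
opening: 85.5
```

Request:
step_arm(
  deltas="100 2.3 -1.25 0 0 0 0; 100 2.3 -1.25 0 0 0 0; 100 0 0 0 0 0 0.145; 100 0 0 0 0 0 0.145; 100 0 0 0 0 0 0",
)

```text
clock: 1.65
tool_pos: [542.2, -195.1, 241.9]
eef_rot: [-3.139, -0.12, 0.001]
contact_force: [0.4, -0.1, -0.2]
opening: 85.6
```

```bash
cat > w.py <<'E'
from h import *
import sys
def yaw(st):
    x=R.from_rotvec(st["eef_rot"]).as_matrix(); return np.arctan2(x[1,0],x[0,0]), x[:,2]
def show(st):
    print(round(st["clock"],2),st["tool_pos"].round(1),"yaw",yaw(st)[0].round(4),"zax",yaw(st)[1].round(4),"F",st["contact_force"].round(1),"op",round(st["opening"],1))
def rel(st,P):  # world point in tool axes, cm
    return (R.from_rotvec(st["eef_rot"]).inv().apply(np.array(P)-st["tool_pos"])/10).round(2)
def shot(name,f):
    st=read_state(); im=cv2.cvtColor(viewer.camera(name),cv2.COLOR_RGB2BGR); cv2.imwrite("pics/"+f,im); np.save("pics/"+f+".npy",dict(st),allow_pickle=True); return st,im
E
python3 - <<'E'
from w import *
st,im=shot("wrist","w1.png"); show(st); print(rel(st,[542.2,-195,240]))
E
```

```text
1.65 [ 542.2 -195.1  241.9] yaw 0.0762 zax [-7.e-04  4.e-04 -1.e+00] F [ 0.4 -0.1 -0.2] op 85.6
[ 0.01 -0.01  0.19]
```

View pics/w1.png

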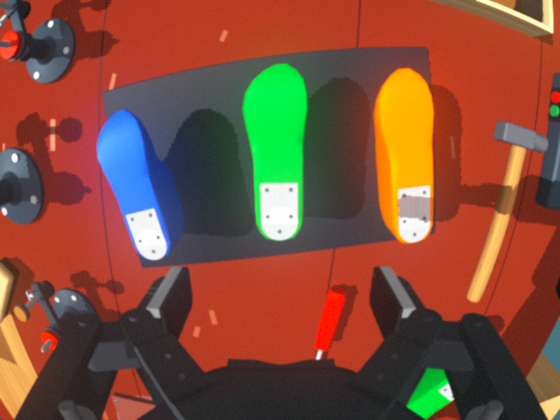

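Run:
```python
from w import *
st=np.load("pics/w1.png.npy",allow_pickle=True).item()
for n,p,z in [("plL",(260.5,183.5),84),("plR",(298,183),84),("heel",(280,241),84),("toe",(281,64),82),("wL",(243.5,110),84),("wR",(307.5,110),84)]:
    print(n,atz("wrist",*p,z,st).round(1))
im=cv2.imread("pics/w1.png"); cv2.imwrite("pics/c4.png",cv2.resize(im[50:260,210:350],None,fx=2.8,fy=2.8,interpolation=2))
```

```text
plL [ 550.1 -175.4   84. ]
plR [ 553.2 -209.6   84. ]
heel [ 494.5 -197.6   84. ]
toe [ 659.3 -185.8   82. ]
wL [ 615.8 -156.    84. ]
wR [ 620.  -212.2   84. ]
```

View pics/c4.png

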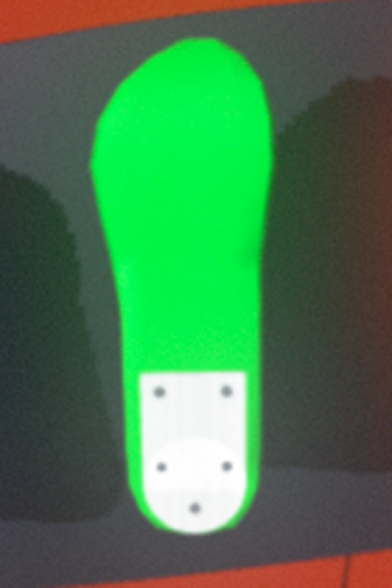

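The wrist view agrees with the top view to about 2 mm: hole at about (540.5,-194), yaw 0.073. The length of 165 mm fits the 167 mm last, and the plate edge is at (261–298,183). Next I'll descend and grip.

Request:
step_arm(
  deltas="100 -0.15 -0.1 3 0 0 0; 100 0 0 4 0 0 0; 100 0 0 4 0 0 0; 100 0 0 3 0 0 0; 100 0 0 2 0 0 0",
)

```text
clock: 2.2
tool_pos: [538.8, -194.2, 79.3]
eef_rot: [-3.137, -0.126, 0.005]
contact_force: [-0.3, 0.0, 0.6]
opening: 85.0
```

Request:
step_arm(
  deltas="100 0 0 1.2 0 0 0; 100 0 0 1.0 0 0 0; 100 0 0 0 0 0 0; 45 0 0 0 0 0 0; 30 0 0 0 0 0 0",
)

```text
clock: 2.7
tool_pos: [541.6, -195.2, 61.7]
eef_rot: [3.138, 0.121, 0.003]
contact_force: [-0.3, -0.2, 0.3]
opening: 58.8
```

Request:
step_arm(
  deltas="10 0 0 0 0 0 0; 10 0 0 0 0 0 0; 10 0 0 0 0 0 0; 10 0 0 0 0 0 0; 10 0 0 0 0 0 0",
)

```text
clock: 3.2
tool_pos: [541.7, -194.8, 62.0]
eef_rot: [3.138, 0.121, 0.004]
contact_force: [-1.1, 1.5, 6.1]
opening: 44.7
```

Run:
```python
from w import *
st,im=shot("wrist","w2.png"); show(st)
```

```text
3.2 [ 541.7 -194.8   62. ] yaw 0.0771 zax [ 2.3e-03 -7.0e-04 -1.0e+00] F [-1.1  1.5  6.1] op 44.7
```

View pics/w2.png

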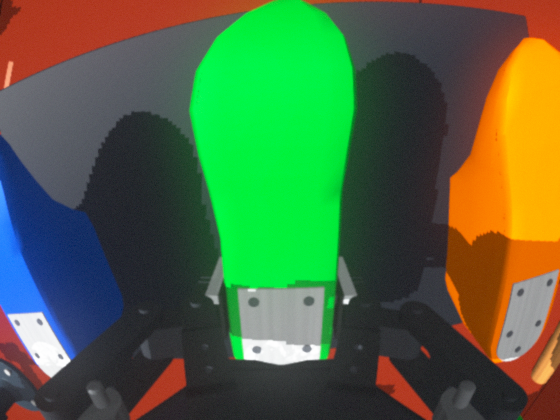

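Gripped at 44.7 mm, and the pads bear on both sides at (228,280) and (345,280). I'll measure the last relative to the tool, then lift.

Run:
```python
from w import *
st=np.load("pics/w2.png.npy",allow_pickle=True).item()
T=lambda p,z:(R.from_rotvec(st["eef_rot"]).inv().apply(atz("wrist",*p,z,st)-st["tool_pos"])).round(1)
for n,p,z in [("plL",(232,291),84),("plR",(331,287),84),("toe",(287,0),82),("wL",(191,105),84),("wR",(354,105),84)]:
    print(n,T(p,z))
im=cv2.imread("pics/w2.png"); cv2.imwrite("pics/c5.png",cv2.resize(im[230:370,190:370],None,fx=4,fy=4,interpolation=2))
```

```text
plL [  8.7 -19.8 -22. ]
plR [ 10.6  19.5 -22. ]
toe [116.9   1.7 -19.8]
wL [ 80.1 -31.  -21.9]
wR [ 79.9  24.3 -21.8]
```

View pics/c5.png

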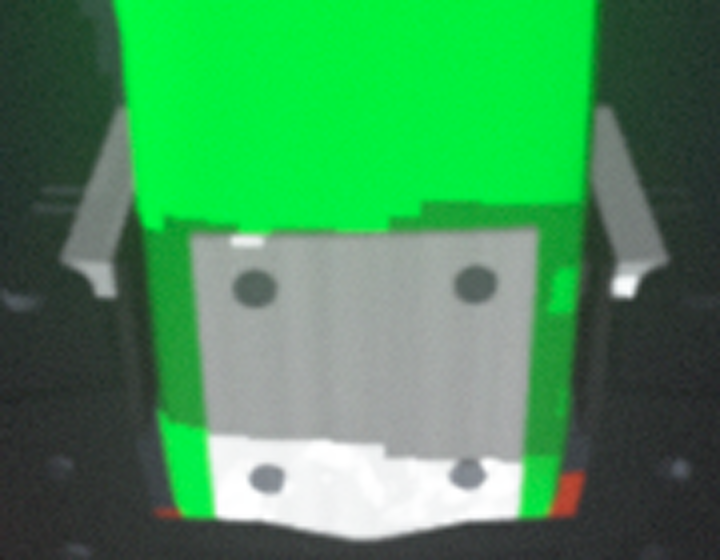

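Request:
step_arm(
  deltas="10 0 0 -0.5 0 0 0; 10 0 0 -1 0 0 0; 10 0 0 -1.5 0 0 0; 10 0 0 -2 0 0 0; 10 0 0 -2 0 0 0",
)

```text
clock: 3.75
tool_pos: [540.5, -194.7, 131.7]
eef_rot: [3.139, 0.121, -0.0]
contact_force: [0.0, 0.2, -4.1]
opening: 45.0
```

Request:
step_arm(
  deltas="10 0 0 -2.5 0 0 0; 10 0 0 -2.5 0 0 0; 10 0 0 -2.5 0 0 0; 10 0 0 -2 0 0 0; 10 0 -1 0 0 0 0",
)

```text
clock: 4.25
tool_pos: [541.8, -186.3, 230.2]
eef_rot: [3.135, 0.118, 0.011]
contact_force: [0.2, 0.2, -4.0]
opening: 44.8
```

Request:
step_arm(
  deltas="10 0 -2.5 0 0 0 0; 10 0 -3.5 0 0 0 0; 10 0 -3.5 0 0 0 0; 10 0 -3.5 0 0 0 0; 10 0 -3.5 0 0 0 0",
)

```text
clock: 4.75
tool_pos: [525.9, -18.1, 224.2]
eef_rot: [-3.139, -0.12, 0.003]
contact_force: [-0.0, -0.4, -4.5]
opening: 44.6
```

Request:
step_arm(
  deltas="10 0 -3.5 0 0 0 0; 10 0 -3.5 0 0 0 0; 10 0 -3.5 0 0 0 0; 10 0 -3 0 0 0 0; 10 0 -2 0 0 0 0",
)

```text
clock: 5.25
tool_pos: [513.6, 136.9, 224.2]
eef_rot: [-3.138, -0.123, 0.003]
contact_force: [1.0, -0.9, -4.4]
opening: 45.1
```

Request:
step_arm(
  deltas="10 0 0 0 0 0 -0.075; 10 0 0 0 0 0 -0.075; 10 0 0 0 0 0 -0.075; 10 0 0 0 0 0 0; 10 0 0 0 0 0 0",
)

```text
clock: 5.75
tool_pos: [514.6, 134.6, 224.6]
eef_rot: [-3.106, -0.47, 0.002]
contact_force: [-0.2, -0.2, -2.9]
opening: 44.7
```

Run:
```python
from w import *
for n in ["wrist","scene","top"]:
    st,im=shot(n,n+"3.png")
show(st); print(rel(st,[510.4,202.6,220]))
s=cv2.imread("pics/scene3.png")[120:300,240:440]; cv2.imwrite("pics/c6.png",cv2.resize(s,None,fx=3.2,fy=3.2,interpolation=2))
s=cv2.imread("pics/top3.png")[130:270,140:320]; cv2.imwrite("pics/c7.png",cv2.resize(s,None,fx=4,fy=4,interpolation=2))
```

```text
5.85 [514.9 134.5 224.9] yaw 0.3003 zax [-7.e-04  0.e+00 -1.e+00] F [ 0.   0.5 -3.8] op 44.9
[ 1.58 -6.64  0.49]
```

View pics/wrist3.png

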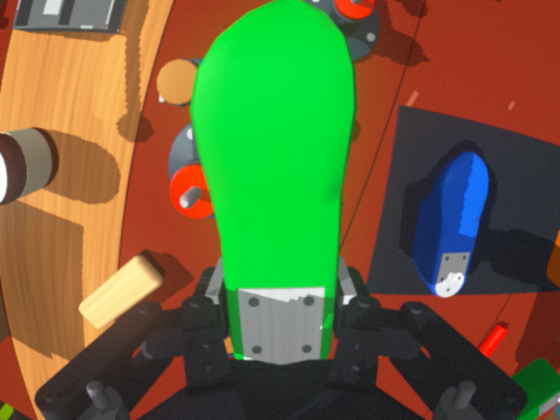

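View pics/c6.png

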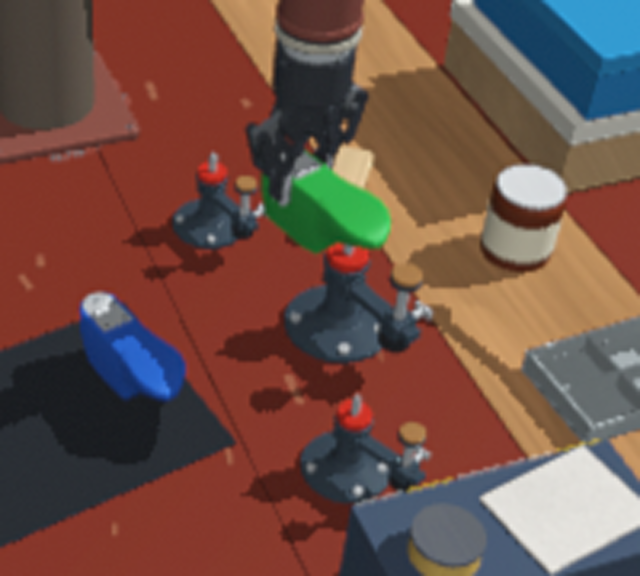

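View pics/c7.png

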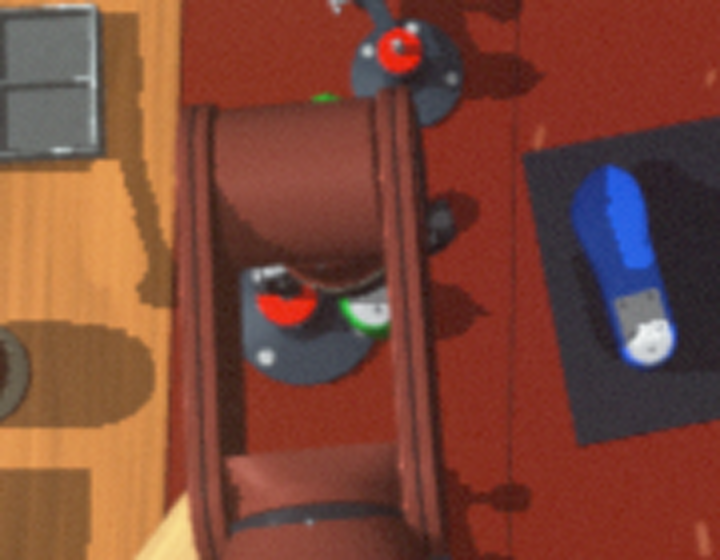

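The last hangs straight in the jaws. In the wrist view the big jack's spindle tip is near (183,203) and its pad is centred near (178,82). I'll enlarge that area and measure.

Run:
```python
import cv2
im=cv2.imread("pics/wrist3.png"); cv2.imwrite("pics/c8.png",cv2.resize(im[50:230,140:240],None,fx=5,fy=5,interpolation=2)[:, :][0:900])
im2=im[160:230,150:230]; cv2.imwrite("pics/c8.png",cv2.resize(im2,None,fx=8,fy=8,interpolation=2))
cv2.imwrite("pics/c9.png",cv2.resize(im[50:120,140:220],None,fx=8,fy=8,interpolation=2))
```

```text
(no output)
```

View pics/c8.png

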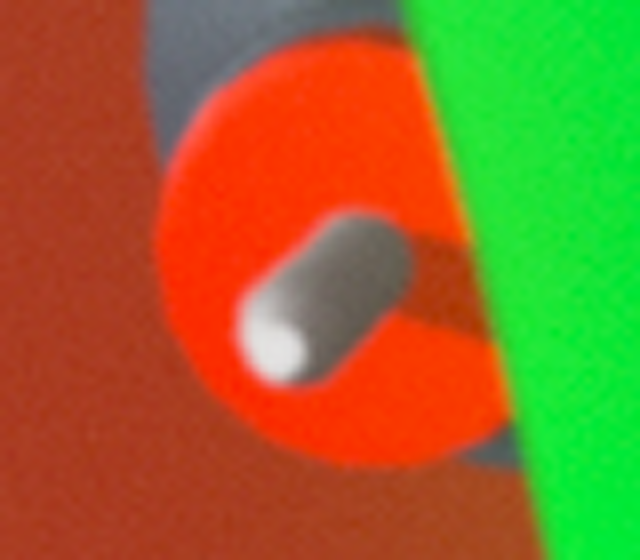

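View pics/c9.png

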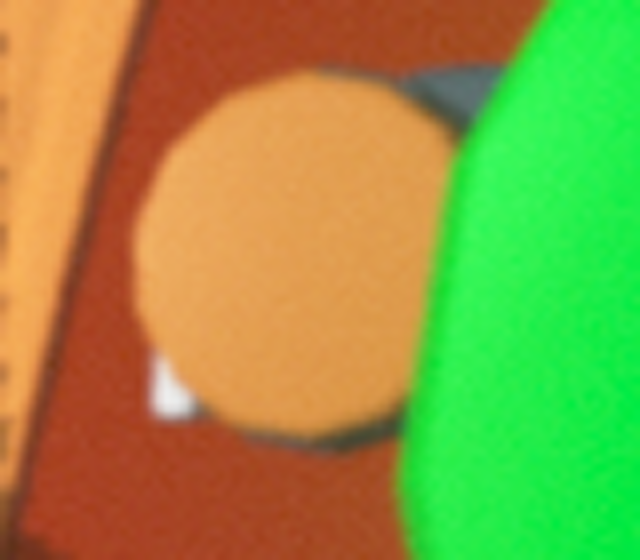

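Run:
```python
from w import *
st=np.load("pics/wrist3.png.npy",allow_pickle=True).item()
pin=atz("wrist",184,203.3,142,st); pad=atz("wrist",178.9,81.2,144,st); base=atz("wrist",195.2,190.8,112,st)
print(pin.round(1),base.round(1),pad.round(1),"dist",np.linalg.norm((pad-pin)[:2]),"yaw",np.arctan2(*(pad-pin)[1::-1]))
T=lambda p,z:(R.from_rotvec(st["eef_rot"]).inv().apply(atz("wrist",*p,z,st)-st["tool_pos"])).round(1)
z=st["tool_pos"][2]+22
print("plate",T((238,290),z),T((327,289),z), "toe",T((287,0),z-2))
```

```text
[507.  204.6 142. ] [508.4 204.3 112. ] [588.6 228.3 144. ] dist 84.89772871176494 yaw 0.28235620318560034
plate [  9.3 -17.3 -22. ] [  9.8  18.  -22. ] toe [116.8   1.7 -20.1]
```

The pin-to-pad distance is 84.9 mm, against 85 expected. I'll aim the TCP at (509.2,204), with contact expected at TCP z of about 200.

Run:
```python
from w import *
st=read_state(); show(st); print(rel(st,[509.2,204,208]))
```

```text
5.9 [515.  134.4 225. ] yaw 0.3006 zax [-5.e-04  0.e+00 -1.e+00] F [-0.1  0.  -2.8] op 44.8
[ 1.5  -6.82  1.7 ]
```

Request:
step_arm(
  deltas="10 0.5 -2.2 0 0 0 0; 10 0.5 -2.4 0 0 0 0; 10 0.5 -2.2 0 0 0 0; 10 0 0 0.9 0 0 0; 10 0 0 0.8 0 0 0",
)

```text
clock: 6.4
tool_pos: [509.3, 203.9, 207.7]
eef_rot: [3.105, 0.473, -0.0]
contact_force: [0.3, 0.3, -4.3]
opening: 44.6
```

Request:
step_arm(
  deltas="10 0 0 0 0 0 0; 10 0 0 0.2 0 0 0; 10 0 0 0.2 0 0 0; 10 0 0 0.1 0 0 0; 10 0 0 0.1 0 0 0",
)

```text
clock: 6.9
tool_pos: [509.6, 203.5, 202.5]
eef_rot: [-3.106, -0.472, -0.001]
contact_force: [-0.3, 0.4, -3.7]
opening: 44.6
```

Run:
```python
from w import *
st=read_state(); show(st); print(rel(st,[509.2,204,200]),st["torque"])
```

```text
6.9 [509.6 203.5 202.5] yaw 0.3013 zax [ 3.e-04  1.e-04 -1.e+00] F [-0.3  0.4 -3.7] op 44.6
[-0.02 -0.06  0.25] [-0.0486493   0.06165944  0.04322736]
```

Request:
step_arm(
  deltas="10 0 0 0.1 0 0 0; 10 0 0 0.1 0 0 0; 10 0 0 0.1 0 0 0; 10 0 0 0.05 0 0 0; 10 0 0 0 0 0 0",
)

```text
clock: 7.4
tool_pos: [509.3, 203.7, 198.7]
eef_rot: [3.106, 0.472, -0.0]
contact_force: [-0.1, -0.4, -3.9]
opening: 44.8
```

Request:
step_arm(
  deltas="10 0 0 0.05 0 0 0; 10 0 0 0.05 0 0 0; 10 0 0 0.05 0 0 0; 10 0 0 0 0 0 0; 10 0 0 0 0 0 0",
)

```text
clock: 7.9
tool_pos: [509.4, 203.8, 197.3]
eef_rot: [-3.106, -0.472, 0.0]
contact_force: [-0.8, -0.3, -4.2]
opening: 44.9
```

Request:
step_arm(
  deltas="10 0 0 0.1 0 0 0; 10 0 0 0.1 0 0 0; 10 0 0 0.1 0 0 0; 10 0 0 0 0 0 0; 10 0 0 0 0 0 0",
)

```text
clock: 8.4
tool_pos: [509.4, 203.7, 194.2]
eef_rot: [-3.106, -0.472, 0.0]
contact_force: [-0.6, -0.3, -3.8]
opening: 45.1
```

Request:
step_arm(
  deltas="10 0 0 0.1 0 0 0; 10 0 0 0.1 0 0 0; 10 0 0 0.1 0 0 0; 10 0 0 0 0 0 0; 10 0 0 0 0 0 0",
)

```text
clock: 8.9
tool_pos: [509.4, 203.7, 191.2]
eef_rot: [3.106, 0.472, -0.0]
contact_force: [0.5, 0.3, -3.2]
opening: 45.1
```

Run:
```python
from w import *
st=read_state(); show(st); print(st["torque"])
```

```text
8.9 [509.4 203.7 191.2] yaw 0.3018 zax [-1.e-04 -0.e+00 -1.e+00] F [ 0.5  0.3 -3.2] op 45.1
[-0.06748585  0.04699206  0.01901012]
```

No contact at 133 mm underside height, so the hole is already over the pin by about 9 mm. I'll check this with a scene picture, then continue.

Run:
```python
from w import *
st,im=shot("scene","scene4.png")
cv2.imwrite("pics/c10.png",cv2.resize(im[150:270,280:420],None,fx=5,fy=5,interpolation=2))
```

```text
(no output)
```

View pics/c10.png

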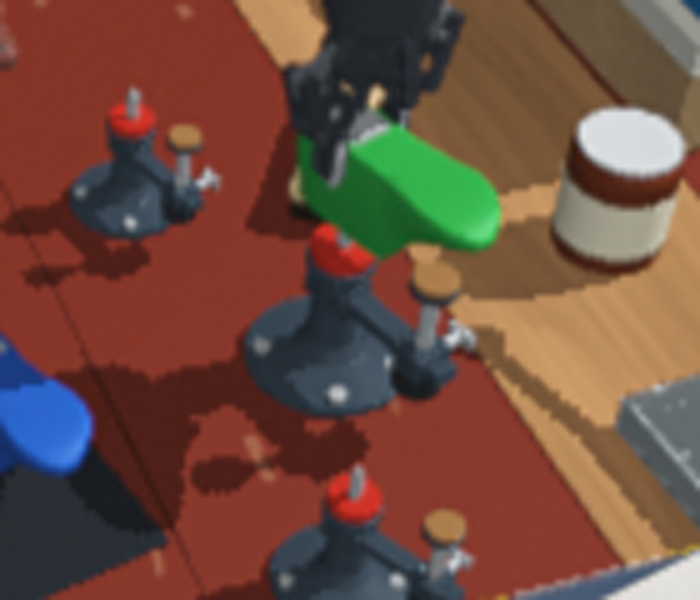

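The scene view shows the spindle entering the underside at (343,242) in the crop, with the toe over the pad. I'll continue down and watch the forces.

Request:
step_arm(
  deltas="10 0 0 0.15 0 0 0; 10 0 0 0.15 0 0 0; 10 0 0 0.15 0 0 0; 10 0 0 0.15 0 0 0; 10 0 0 0 0 0 0",
)

```text
clock: 9.45
tool_pos: [509.2, 203.7, 184.9]
eef_rot: [3.106, 0.472, -0.001]
contact_force: [0.1, -0.7, -3.9]
opening: 44.6
```

Request:
step_arm(
  deltas="10 0 0 0.15 0 0 0; 10 0 0 0.15 0 0 0; 10 0 0 0.15 0 0 0; 10 0 0 0.15 0 0 0; 10 0 0 0 0 0 0",
)

```text
clock: 9.95
tool_pos: [509.2, 203.7, 179.0]
eef_rot: [3.106, 0.472, -0.001]
contact_force: [-0.0, 0.3, -4.3]
opening: 44.6
```

Run:
```python
from w import *
st=read_state(); show(st); print(st["torque"])
```

```text
9.95 [509.2 203.7 179. ] yaw 0.3018 zax [-5.e-04 -1.e-04 -1.e+00] F [-0.   0.3 -4.3] op 44.6
[-0.03847259 -0.00570328  0.02566141]
```

Request:
step_arm(
  deltas="10 0 0 0.15 0 0 0; 10 0 0 0.15 0 0 0; 10 0 0 0.15 0 0 0; 10 0 0 0.15 0 0 0; 10 0 0 0 0 0 0",
)

```text
clock: 10.45
tool_pos: [509.2, 203.7, 172.9]
eef_rot: [3.106, 0.472, -0.001]
contact_force: [0.5, -0.3, -3.0]
opening: 44.4
```

Request:
step_arm(
  deltas="10 0 0 0.1 0 0 0; 10 0 0 0.1 0 0 0; 10 0 0 0.1 0 0 0; 10 0 0 0.1 0 0 0; 10 0 0 0 0 0 0",
)

```text
clock: 10.95
tool_pos: [509.5, 203.7, 169.4]
eef_rot: [-3.106, -0.472, -0.0]
contact_force: [-1.4, -0.5, -1.7]
opening: 45.3
```

Run:
```python
from w import *
st=read_state(); show(st); print(st["torque"])
```

```text
10.95 [509.5 203.7 169.4] yaw 0.3018 zax [ 1.e-04  0.e+00 -1.e+00] F [-1.4 -0.5 -1.7] op 45.3
[-0.02885101  0.06822958 -0.00949982]
```

The last has met the buffer. I'll press on to about +8 to +9 N, which is a squash of about 5 mm.

Request:
step_arm(
  deltas="10 0 0 0.05 0 0 0; 10 0 0 0.05 0 0 0; 10 0 0 0.05 0 0 0; 10 0 0 0.05 0 0 0; 10 0 0 0 0 0 0",
)

```text
clock: 11.45
tool_pos: [509.5, 203.8, 167.7]
eef_rot: [-3.106, -0.472, -0.0]
contact_force: [-1.4, -0.2, 1.3]
opening: 44.9
```

Request:
step_arm(
  deltas="10 0 0 0.05 0 0 0; 10 0 0 0.05 0 0 0; 10 0 0 0.05 0 0 0; 10 0 0 0 0 0 0; 10 0 0 0 0 0 0",
)

```text
clock: 11.95
tool_pos: [509.6, 203.8, 166.2]
eef_rot: [-3.106, -0.472, -0.001]
contact_force: [-2.8, -0.3, 5.2]
opening: 44.7
```

Run:
```python
from w import *
import time
for i in range(3):
    st=read_state(); show(st); print(st["torque"])
```

```text
11.95 [509.6 203.8 166.2] yaw 0.3018 zax [ 5.e-04  1.e-04 -1.e+00] F [-2.8 -0.3  5.2] op 44.7
[-0.15481547  0.60518431  0.0083447 ]
11.95 [509.6 203.8 166.2] yaw 0.3018 zax [ 5.e-04  1.e-04 -1.e+00] F [-2.8 -0.3  5.2] op 44.7
[-0.15481547  0.60518431  0.0083447 ]
11.95 [509.6 203.8 166.2] yaw 0.3018 zax [ 5.e-04  1.e-04 -1.e+00] F [-2.8 -0.3  5.2] op 44.7
[-0.15481547  0.60518431  0.0083447 ]
```

Request:
step_arm(
  deltas="10 0 0 0.05 0 0 0; 10 0 0 0.05 0 0 0; 10 0 0 0 0 0 0; 10 0 0 0 0 0 0; 10 0 0 0 0 0 0",
)

```text
clock: 12.45
tool_pos: [509.6, 203.8, 165.4]
eef_rot: [-3.106, -0.472, -0.001]
contact_force: [-3.0, -0.5, 6.4]
opening: 44.6
```

Run:
```python
from w import *
st,im=shot("scene","scene5.png"); show(st); print(st["torque"])
cv2.imwrite("pics/c11.png",cv2.resize(im[150:270,280:420],None,fx=5,fy=5,interpolation=2))
st,im=shot("wrist","wrist5.png"); show(st)
```

```text
12.45 [509.6 203.8 165.4] yaw 0.3019 zax [ 6.e-04  1.e-04 -1.e+00] F [-3.  -0.5  6.4] op 44.6
[-0.35429558  0.72777327 -0.04440502]
12.5 [509.6 203.8 165.4] yaw 0.3018 zax [ 5.e-04  1.e-04 -1.e+00] F [-3.3 -0.3  6.7] op 44.5
```

View pics/c11.png

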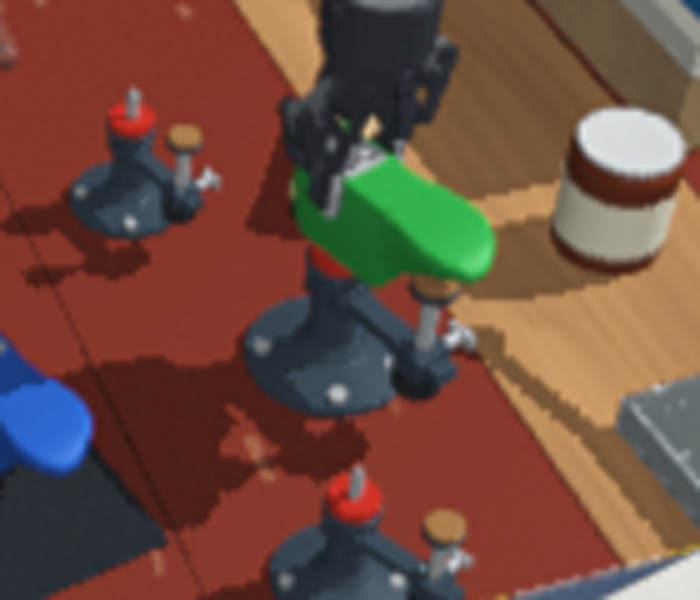

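View pics/wrist5.png

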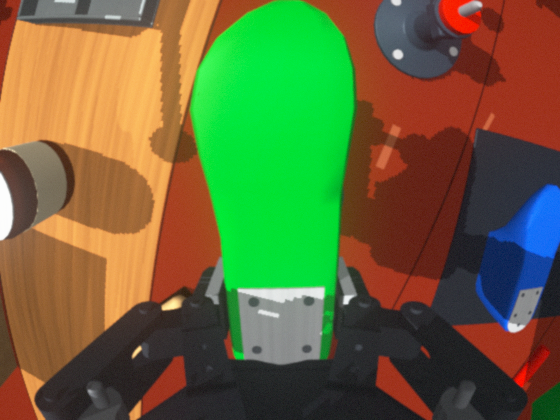

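The last sits on the buffer with its toe over the pad at crop (437,285). The force on the jack is about 10 N and there is no visible slip in the jaws. I'll press slightly more for margin.

Request:
step_arm(
  deltas="10 0 0 0.05 0 0 0; 10 0 0 0.05 0 0 0; 10 0 0 0 0 0 0; 10 0 0 0 0 0 0; 10 0 0 0 0 0 0",
)

```text
clock: 13.05
tool_pos: [509.7, 203.8, 164.7]
eef_rot: [-3.106, -0.472, -0.001]
contact_force: [-5.5, -1.7, 8.5]
opening: 44.8
```

Request:
step_arm(
  deltas="10 0 0 0 0 0 0; 10 0 0 0 0 0 0; 10 0 0 0 0 0 0; 10 0 0 0 0 0 0; 10 0 0 0 0 0 0",
)

```text
clock: 13.55
tool_pos: [509.7, 203.8, 164.7]
eef_rot: [3.106, 0.472, 0.001]
contact_force: [-5.3, -1.2, 8.2]
opening: 44.9
```

Run:
```python
from w import *
show(read_state()); print(order.sign_off())
```

```text
13.55 [509.7 203.8 164.7] yaw 0.3019 zax [ 7.e-04  1.e-04 -1.e+00] F [-5.3 -1.2  8.2] op 44.9
the job is handed in; nothing more can be done
None
```

The green last is mounted sole up on the largest jack, with its toe over the leather rest. I handed it in at 13.55 s, still gripped at 100 N and pressed down. Sign-off gave no verdict.

- **On the spindle:** the hole slid onto the pin at the first approach with no contact force, so I did not need to search for it. It met the buffer at the expected height.
- **Squash:** the wrist force went from about -3.8 N with the last hanging to +8.2 N, so the last bears on the jack with about 12 N. That is about 4.8 mm of squash by force. The TCP height puts the underside at about 107 mm, which is about 5.3 mm of squash.
- **Upright and still:** the tool was vertical to under 0.001 rad, and the last wrist picture (about 1 mm before the final depth) showed no slip in the jaws.
- **Toe line:** the tool yaw was 0.302 rad, against 0.28–0.30 measured for the toe-rest line. That offset is at most about 2 mm at the toe.

**Disagreements:**
- The wrist camera and the fixed cameras differed by 2–3 mm on the hole and pin positions, so I aimed between them.
- A side force of about 5 N built up during the last press. I take it to be the hole wall leaning on the spindle.

The other lasts and the tools were not approached, and they looked undisturbed wherever they appeared in the pictures.

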